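Fetch the screw pot out of the wire rack with the hook rod

TASK

With the hook rod, lift the round screw pot off its prongs at the back of the wire rack, draw it out and stand it on the open bench, keeping it upright so that no screws spill. Lay the rod down flat on the bench, then take the pot by its handle in the gripper and set it upright in the empty compartment of the kit tray. Leave the square tin hanging on its prongs and do not disturb the glue bottle or the driver.

Things in the scene. Friction and masses are not known exactly. Their poses are not given: they have to be found in the camera images.
- pot: Round plain-metal pot of screws, 66 mm across, 50 mm tall, 80-130 g, hanging in one bay of the rack, x axis along the rack's. Rigid upright wire handle: an inverted U of 8 mm wire in the pot's y-z plane, legs 60 mm apart, straight top bar 104 mm above the base. Between rim and bar is a window 50 mm high, 52 mm wide. Free to swing about the bar. Origin: centre of the underside, z up.
- pot_bar (a point): Middle of the top bar of the pot's handle (centre of the 8 mm wire), 104 mm above the pot's base. The bar runs along the y axis, straight for 46 mm.
- tin: Square plain-metal tin of screws, 60 x 64 mm, 44 mm tall, with the same kind of wire handle (bar centre 104 mm above its base); it hangs in the bay next to the pot's and stays there. Origin: centre of the underside, z up.
- rod: Hook rod, 0.22 kg, lying on its handle, hook up. Wooden handle with flat sides: 140 mm long (x), 26 wide (y), 30 high (z), plus a 16 mm steel butt cap at -x. From its front end an 8 mm round steel shaft runs along +x, axis 15 mm above the underside, to the upturned hook. Origin: centre of the handle's underside, within 20 mm of the balance point; x towards the hook, z the way the hook points.
- hook (a point): Seat of the hook rod, where a carried bar lies: top of the shaft just behind the upturned hook, at x = 251, y = 0, z = 19 mm in the rod's frame (same axes). Shaft and hook reach 12 mm beyond it in x; the hook rises 18 mm above it; the shaft is 8 mm thick below it.
- rack: Fixed dark wire mesh rack, 200 mm deep (x), 240 wide (y), 250 high: mesh sides, back and roof (fingers do not pass), floor 8 mm thick, open only at the front (x = -100 mm) above a 31 mm high strip. A mesh divider at y = 0 makes two bays, 112 mm clear, centred at y = +60 and -60 mm. In each, two prongs reach forward from the back (x = +100), carrying pot or tin. Origin: centre of the underside.
- tray: Fixed wooden kit tray, 116 mm (x) by 210 (y), 46 high, walls, floor and divider 6 mm thick; a divider across the middle makes two compartments of 104 by 96 mm. The one on the -y side holds a tape measure and other bits below the rim, the one on the +y side is empty. Origin: centre of the underside.
- pocket (a point): Centre of the inner floor of the empty compartment of the tray (6 mm above the bench).
- glue: Yellow glue bottle, 56 mm diameter, 135 mm tall, standing. Origin: centre of the underside. Leave it alone.
- driver: Blue and black cordless driver lying on its side, about 230 x 200 mm and 55 mm high. Origin: on the bench at its handle. Leave it alone.
- bay_a (a point): Middle of the open front of the bay at the rack's y = +60 mm, 158 mm above the bench, the height of the prongs' axes; the rack's axes. The two 6 mm prongs, 38 mm apart, 19 mm either side of the bay's middle, run from the back to x = +46 mm of the rack; their ends turn up 10 mm. A hung bar lies across both, its centre 165 mm high; raise it 15 mm to clear the ends. Between prongs: 32 mm free.
- bay_b (a point): The same for the bay at the rack's y = -60 mm, with the same prongs.
Things that resemble listed ones, but are neither listed nor needed, are in the scene too. Several things look just like the tray: the one meant starts farthest from the robot's base. What is shaped like the pot but purple is not meant.

How it is judged:
On the way, in this order (a step that is already met when the one before it is completed fails the run):
1. the pot hangs from the hook rod, off its prongs and wholly outside the rack, not touched by the gripper (contact force between pot and rod above 0.3 N and x of pot in the frame of rack below -0.135 m and height (world z) of pot above 0.01 m and contact force between the fingers and pot below 0.05 N), for 0.2 s.
2. the pot stands upright and still on the open bench, free of the rod (height (world z) of pot below 0.004 m and angle between pot's own z axis and vertical below 0.08 rad and linear speed of pot below 0.02 m/s and contact force between pot and rod below 0.05 N and contact force between the fingers and pot below 0.05 N), for 0.2 s.
3. the pot is lifted by the gripper, with the rod lying on the bench (contact force between the fingers and pot above 0.5 N and height (world z) of pot above 0.02 m and contact force between pot and rod below 0.05 N and height (world z) of each of rod, hook below 0.035 m), for 0.2 s.
At the end, for the whole second after the job is handed in: The pot stands upright (5 degrees) and still on the floor of the empty compartment (base under 11 mm high, within 28 mm of its centre); the rod lies at rest on the bench (origin and hook seat under 35 mm), clear of the pot; the tin hangs within 30 mm of its start (horizontal distance between pot and pocket below 0.028 m and height (world z) of pot below 0.011 m and angle between pot's own z axis and vertical below 0.08 rad and linear speed of each of pot, rod below 0.02 m/s and height (world z) of each of rod, hook below 0.035 m and contact force between pot and rod below 0.05 N and contact force between the fingers and pot below 0.05 N and distance of tin from where it was at the start of the episode below 0.03 m and height (world z) of tin above 0.05 m); the robot touches nothing.
It fails at once if the pot is tipped by more than 45 degrees (screws spill) (angle between pot's own z axis and vertical above 0.785 rad).
It fails at once if the square tin is knocked off or pushed more than 40 mm (distance of tin from where it was at the start of the episode above 0.04 m).
It fails at once if the glue bottle or the driver is moved more than 30 mm (distance of any of glue, driver from where it was at the start of the episode above 0.03 m).
It also fails if it takes over 70 s, if anything falls off the work surface, if the arm or the gripper's body presses on something with over 40 N, if the wrist force passes 120 N, or if a joint passes its speed limit or range.

ROBOT

A 6-joint arm with a two-finger parallel gripper is mounted at the origin on the work surface. World frame = base frame: x ahead of the robot, y to its left, z up, the work surface at z = 0. Lengths are in m, angles in rad, forces in N, time in s.
With the tool pointing down it reaches from about 0.35 to 0.975 m from the base axis. Payload 4.9 kg.
Tool frame: the origin (TCP) lies at the very end of the fingers, on their centre line; the grasp point (between the pads) lies 19 mm behind it; z points along the fingers, x is the direction in which the jaws open and shut, and the axes are right-handed (so a half turn about z gives the same grasp; the last joint's range is limited). The gripper opens to 85 mm and grips with 20 to 120 N. Pads are 22 mm wide; open, the fingers measure 114 mm over their backs; the gripper's body (76 mm by 85 mm) begins 54 mm behind the grasp point. The pads swing forward as they close: fully open they stand 13 mm farther back than shut.
Start: joints at [1.063, 0.053, 1.613, -0, 1.476, -0.119], TCP at [0.237, 0.578, 0.231] pointing down, gripper open.
Joint ranges: [-3.01, 3.01], [-1.01, 2.22], [0.06, 2.58], [-1.02, 4.17], [0.09, 2.62], [-3.14, 3.14]. Speed limits (rad/s): [2.57, 2.57, 3.14, 3.14, 3.14, 3.14].

INTERFACE

Orientations are given as [roll, pitch, yaw] about the fixed x, y, z axes, in that order (R = Rz(yaw) Ry(pitch) Rx(roll)).
In Python, from workcell import robot, vision gives the robot as it stands.
- The arm moves only by the tool jog_arm, never from a script. Its argument "motion" is one flat list of numbers, 7 for each row, row after row: the finger opening in cm, from 0 to 8.54, then the shift along the tool's x, y, z in cm, then the turn, a rotation vector about the tool's x, y, z in degrees. A call has 1 to 10 rows; each row shifts and turns the pose as measured when the row begins, along the tool's axes as they then stand; what a row does not reach is not made up. A row lasts 1/10 s, in which the tool goes at most 50 mm and 8.59 degrees, less where a joint would pass 70% of its speed; a pose out of reach is approached as far as the arm can. A call is refused whole if a number of a shift passes 5 or a number of a turn 8.59, either way. A call with a gripper value outside its range is refused whole. The fingers move at their own pace and stop on an object; "newtons" is the grip in N (left out, the last holds). Time passes only in rows, so rows that do not move let the fingers close. It gives the time, the measured TCP pose, the force and the opening at its end, in the units of the state.
- robot.get_obs(): the state, without advancing time (a new reading comes with each control period).
- vision.camera(name): name is "scene" or "top" or "wrist"; returns a dict with "img" (420x560x3 uint8, red, green, blue), "camera_matrix" (3x3 intrinsics, pixels), "world_from_camera" (4x4, takes a point from camera to world coordinates). Camera axes: x right, y down, z forward; pixel columns grow to the right and rows downward; lengths in m; the calibration is good to about 2 mm. A picture is of the moment at which its call begins. There is no depth.
- robot.job_done(): hands the job in, once; it reports no verdict.
The state is a dict: "time_s": time; "joints": joint angles; "qvel": joint speeds; "tau": joint torques, N m; "eef_pos": TCP position; "orientation": TCP orientation; "force": force on the tool from outside, world axes, zero at the start; "torque": the same for the moment, N m; "finger_gap": finger opening in m.
Only numpy, scipy, OpenCV 4.12 (cv2) and the standard library are available. Lean on these libraries where they do the work, as an engineer would, in place of code of your own. Each camera call takes 0.05 s, during which the arm holds its last target. There are 200 camera calls.

## Working session

There is one attempt and no reset: what is moved stays moved. The work goes in short steps, Python scripts to look and compute and a tool call to move; the robot and the scene stay as the last step left them, time stands still between calls to the robot, and variables do not carry over. Pictures are saved under pics/ and viewed, about 8 in all and at most 12, crops included, and the job is handed in when it is done.

Besides the shell and the picture viewer there is one more tool, called after ">>>" by a JSON object that holds its "api" and its "payload", one argument or row to a line. jog_arm: Moves the arm, as the interface text tells. Its arguments: {"type":"object","properties":{"motion":{"type":"array","items":{"type":"number"}},"newtons":{"type":"number"}},"required":["motion"]}

```bash
ls; mkdir -p pics; python3 - <<'E'
from workcell import robot, vision
import cv2,numpy as np
o=robot.get_obs();print({k:np.round(v,3) for k,v in o.items()})
for n in("scene","top","wrist"):
    d=vision.camera(n);cv2.imwrite(f"pics/{n}0.png",d["img"][...,::-1]);print(n,d["camera_matrix"].round(1).tolist(),d["world_from_camera"].round(4).tolist())
a=[cv2.imread(f"pics/{n}0.png") for n in("scene","top")]
E
```

```text
pics
{'time_s': np.float64(0.0), 'joints': array([ 1.063,  0.053,  1.614,  0.   ,  1.476, -0.119]), 'qvel': array([-0.001,  0.001,  0.001,  0.   , -0.   , -0.001]), 'tau': array([-1.0000e-03, -3.9367e+01, -3.7018e+01, -0.0000e+00,  7.0000e-03,
        0.0000e+00]), 'eef_pos': array([0.237, 0.578, 0.23 ]), 'orientation': array([-3.141e+00,  2.000e-03,  1.182e+00]), 'force': array([-0.444, -0.475, -1.105]), 'torque': array([-0.042, -0.02 ,  0.054]), 'finger_gap': np.float64(0.086)}
scene [[390.4, 0.0, 284.6], [0.0, 390.4, 213.5], [0.0, 0.0, 1.0]] [[-0.7059, 0.6762, -0.2111, 0.7625], [0.7084, 0.6743, -0.2088, 0.2992], [0.0012, -0.2969, -0.9549, 1.3018], [0.0, 0.0, 0.0, 1.0]]
top [[396.4, 0.0, 278.5], [0.0, 396.4, 213.9], [0.0, 0.0, 1.0]] [[-0.0144, -0.9947, 0.1021, 0.3834], [-0.9994, 0.0174, 0.0285, 0.0418], [-0.0301, -0.1016, -0.9944, 1.1786], [0.0, 0.0, 0.0, 1.0]]
wrist [[338.9, 0.0, 274.2], [0.0, 338.9, 206.9], [0.0, 0.0, 1.0]] [[0.3811, 0.8847, 0.2684, 0.168], [0.9245, -0.3642, -0.1124, 0.6055], [-0.0017, 0.291, -0.9567, 0.3732], [0.0, 0.0, 0.0, 1.0]]
```

View pics/scene0.png

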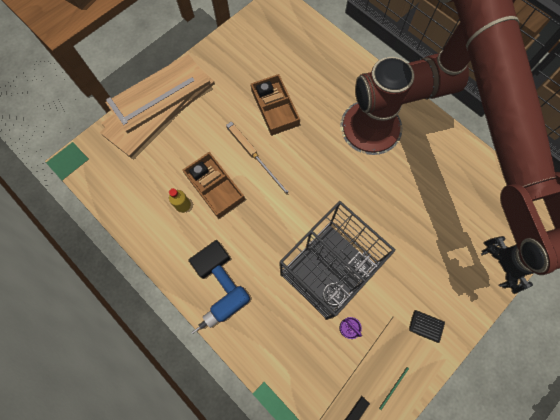

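View pics/top0.png

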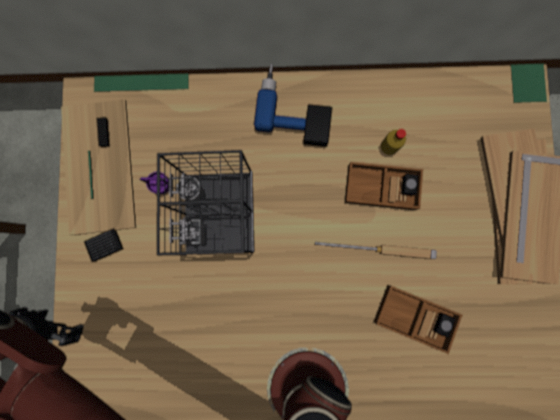

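The rack opens toward -y (to the right in the top view), with the pots at its back on the left. The round pot is at about (190,187) in the top view and the tin at (186,232). The rod is at about (375,248) with its hook at the left end (316,243). The far tray is at (383,187), with its left half empty.

```bash
python3 - <<'E'
import cv2,numpy as np
s=cv2.imread("pics/scene0.png");t=cv2.imread("pics/top0.png")
a=cv2.resize(t[140:270,130:270],None,fx=2.85,fy=2.85,interpolation=cv2.INTER_CUBIC)[:370,:399]
b=cv2.resize(s[195:325,270:410],None,fx=2.85,fy=2.85,interpolation=cv2.INTER_CUBIC)[:370,:399]
c=cv2.resize(t[150:270,305:445],None,fx=2.85,fy=2.85,interpolation=cv2.INTER_CUBIC)[:230,:399]
c=cv2.resize(t[225:270,305:445],None,fx=2.85,fy=2.85,interpolation=cv2.INTER_CUBIC)[:230,:399]
d=cv2.resize(s[115:195,175:315],None,fx=2.85,fy=2.85,interpolation=cv2.INTER_CUBIC)[:228,:399]
c=np.vstack([c,np.zeros((228-c.shape[0],399,3),np.uint8)])
cv2.imwrite("pics/c1.png",np.vstack([np.hstack([a,b]),np.hstack([c,d])]))
E
```

```text
(no output)
```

View pics/c1.png

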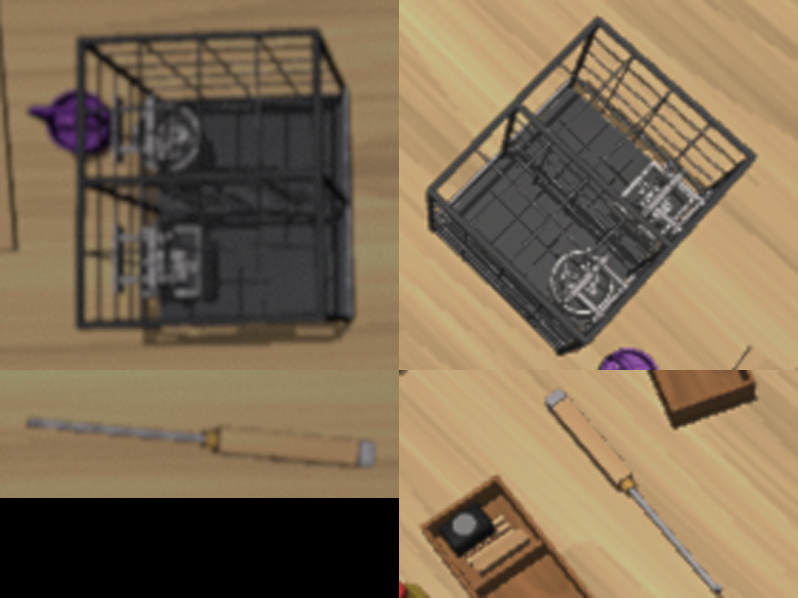

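```bash
cat > h.py <<'E'
import numpy as np
from workcell import robot, vision
K={'scene':np.array([[390.4,0,284.6],[0,390.4,213.5],[0,0,1]]),'top':np.array([[396.4,0,278.5],[0,396.4,213.9],[0,0,1]]),'wrist':np.array([[338.9,0,274.2],[0,338.9,206.9],[0,0,1]])}
T={'scene':np.array([[-0.7059,0.6762,-0.2111,0.7625],[0.7084,0.6743,-0.2088,0.2992],[0.0012,-0.2969,-0.9549,1.3018],[0,0,0,1]]),'top':np.array([[-0.0144,-0.9947,0.1021,0.3834],[-0.9994,0.0174,0.0285,0.0418],[-0.0301,-0.1016,-0.9944,1.1786],[0,0,0,1]])}
def ray(n,p,Tm=None):
    Tm=T[n] if Tm is None else Tm
    return Tm[:3,3],Tm[:3,:3]@np.linalg.solve(K[n],[p[0],p[1],1.])
def plane(n,p,z,Tm=None):
    c,d=ray(n,p,Tm); return c+d*(z-c[2])/d[2]
def tri(r1,r2):
    A=np.c_[r1[1],-r2[1]]; s=np.linalg.lstsq(A,r2[0]-r1[0],rcond=None)[0]
    a=r1[0]+s[0]*r1[1]; b=r2[0]+s[1]*r2[1]; return (a+b)/2,np.linalg.norm(a-b)
def proj(n,P,Tm=None):
    Tm=T[n] if Tm is None else Tm
    q=K[n]@(Tm[:3,:3].T@(np.asarray(P)-Tm[:3,3])); return q[:2]/q[2]
E
python3 - <<'E'
from h import *
f=lambda x,y,ox,oy:(ox+(x+.5)/2.85-.5,oy+(y+.5)/2.85-.5)
A=lambda x,y:f(x,y,130,140); B=lambda x,y:f(x-399,y,270,195); C=lambda x,y:f(x,y-370,305,225); D=lambda x,y:f(x-399,y-370,175,115)
for n,a,b in [('hooktip',C(28,423),D(718,591)),('ferrule',C(213,438),D(627,486)),('butt',C(374,453),D(552,395))]:
    print(n,np.round(tri(ray('top',a),ray('scene',b)),3) if 0 else (tri(ray('top',a),ray('scene',b))[0].round(3),plane('top',a,.02).round(3),plane('scene',b,.02).round(3)))
for q in [(80,40),(318,32),(320,180),(80,183),(80,326),(322,320)]: print('rooftop',q,plane('top',A(*q),.25).round(3))
for q in [(432,192),(597,20),(753,156),(577,350),(520,105),(667,255)]: print('roofscene',q,plane('scene',B(*q),.25).round(3))
for q in [(150,100),(150,168),(122,100),(122,160)]: print('bartop',plane('top',A(*q),.165).round(3))
for q in [(165,120),(165,150)]: print(plane('top',A(*q),.16).round(3))
for q in [(347,162),(383,208),(347,204),(421,209),(424,167)]:print('tray',plane('top',q,.046).round(3))
E
```

```text
hooktip (array([ 0.416, -0.031,  0.014]), array([ 0.415, -0.029,  0.02 ]), array([ 0.419, -0.031,  0.02 ]))
ferrule (array([ 0.397, -0.218,  0.007]), array([ 0.397, -0.215,  0.02 ]), array([ 0.4  , -0.212,  0.02 ]))
butt (array([ 0.379, -0.376,  0.02 ]), array([ 0.379, -0.376,  0.02 ]), array([ 0.379, -0.375,  0.02 ]))
rooftop (80, 40) [0.63  0.358 0.25 ]
rooftop (318, 32) [0.632 0.156 0.25 ]
rooftop (320, 180) [0.507 0.155 0.25 ]
rooftop (80, 183) [0.508 0.356 0.25 ]
rooftop (80, 326) [0.389 0.354 0.25 ]
rooftop (322, 320) [0.391 0.154 0.25 ]
roofscene (432, 192) [0.634 0.16  0.25 ]
roofscene (597, 20) [0.395 0.154 0.25 ]
roofscene (753, 156) [0.391 0.354 0.25 ]
roofscene (577, 350) [0.644 0.357 0.25 ]
roofscene (520, 105) [0.513 0.16  0.25 ]
roofscene (667, 255) [0.521 0.358 0.25 ]
bartop [0.595 0.321 0.165]
bartop [0.532 0.321 0.165]
bartop [0.595 0.347 0.165]
bartop [0.54  0.346 0.165]
[0.577 0.308 0.16 ]
[0.549 0.308 0.16 ]
tray [ 0.647 -0.126  0.046]
tray [ 0.511 -0.224  0.046]
tray [ 0.525 -0.122  0.046]
tray [ 0.507 -0.332  0.046]
tray [ 0.628 -0.346  0.046]
```

>>> {"api": "jog_arm", "payload": {
  "motion": [8.5,0,0,-2,0,0,8.2,8.5,0,0,-2,0,0,8.2,8.5,0,0,-2,0,0,8.2,8.5,0,0,-2,0,0,8.2,8.5,0,0,-2,0,0,8.2,8.5,0,0,-2,0,0,8.2,8.5,0,0,-2,0,0,8.2,8.5,0,0,0,0,0,8.2,8.5,0,0,0,0,0,8.2]
}}

```text
time_s: 1.05
eef_pos: [0.2359, 0.5765, 0.3696]
orientation: [3.13, 0.004, -0.159]
force: [0.2, -0.3, -0.3]
finger_gap: 0.0849
```

>>> {"api": "jog_arm", "payload": {
  "motion": [8.5,2.4,4.2,0,0,0,0,8.5,2.4,4.2,0,0,0,0,8.5,2.4,4.2,0,0,0,0,8.5,2.4,4.2,0,0,0,0,8.5,2.4,4.2,0,0,0,0,8.5,2.4,4.2,0,0,0,0,8.5,2.4,4.2,0,0,0,0,8.5,2.4,4.2,0,0,0,0,8.5,2.4,4.2,0,0,0,0,8.5,0,0,0,0,0,0]
}}

```text
time_s: 2.05
eef_pos: [0.3921, 0.1549, 0.3682]
orientation: [3.124, 0.005, -0.158]
force: [-0.8, 0.4, 0.5]
finger_gap: 0.0851
```

>>> {"api": "jog_arm", "payload": {
  "motion": [8.5,2.7,-4.2,0,0,0,0,8.5,2.7,-4.2,0,0,0,0,8.5,2.7,-4.2,0,0,0,0,8.5,2.7,-4.2,0,0,0,0,8.5,2.7,-4.2,0,0,0,-4.5,8.5,0,0,0,0,0,-4.5,8.5,0,0,0,0,0,0]
}}

```text
time_s: 2.75
eef_pos: [0.5607, 0.3462, 0.3576]
orientation: [3.123, 0.013, -0.001]
force: [0.5, -1.0, -0.0]
finger_gap: 0.0848
```

```bash
python3 - <<'E'
from h import *
import cv2
d=vision.camera("wrist");np.save("w1.npy",d["world_from_camera"]);cv2.imwrite("pics/w1.png",d["img"][...,::-1])
print(d["world_from_camera"].round(3).tolist())
E
```

```text
[[1.0, 0.001, -0.012, 0.562], [-0.003, -0.951, -0.308, 0.422], [-0.012, 0.308, -0.951, 0.499], [0.0, 0.0, 0.0, 1.0]]
```

View pics/w1.png

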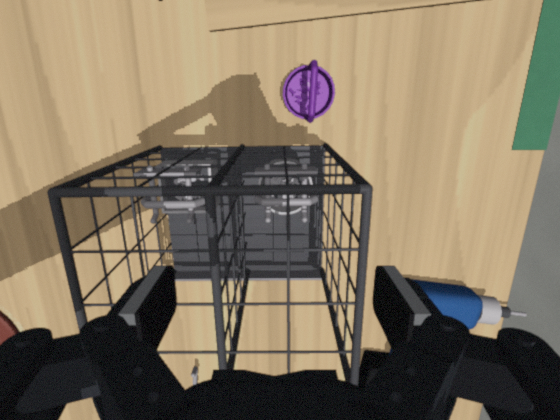

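The wrist view shows the rack's back roof bar at row 190. The pot is at about (286,185), with prong-like tips near (268,215) and (303,218). I'll crop it to read the bar.

```bash
python3 - <<'E'
import cv2,numpy as np
w=cv2.imread("pics/w1.png");t=cv2.imread("pics/top0.png")
a=cv2.resize(w[140:240,230:340],None,fx=5,fy=5,interpolation=cv2.INTER_CUBIC)
a=cv2.convertScaleAbs(a,alpha=1.8)
b=cv2.resize(t[150:220,155:213],None,fx=4.2,fy=4.2,interpolation=cv2.INTER_CUBIC);b=cv2.convertScaleAbs(b,alpha=1.5)
c=np.zeros((500,800,3),np.uint8);c[:,:550]=a;c[:294,556:556+b.shape[1]]=b[:294,:244]
cv2.imwrite("pics/w1c.png",c)
E
```

```text
(no output)
```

View pics/w1c.png

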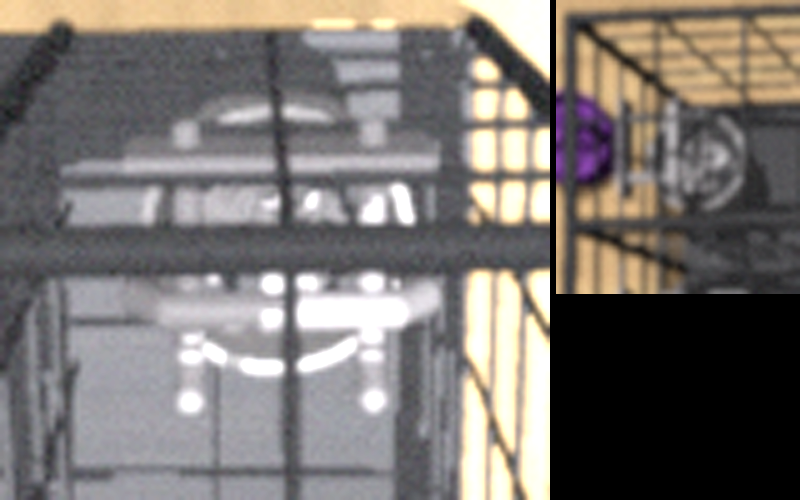

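```bash
python3 - <<'E'
from h import *
W=np.load("w1.npy")
w=lambda x,y:(230+(x+.5)/5-.5,140+(y+.5)/5-.5)
for q in [(288,312),(140,310),(437,298)]: print('bar .165',plane('wrist',w(*q),.165,W).round(4))
for q in [(190,402),(374,402)]: print('prong tip .168',plane('wrist',w(*q),.168,W).round(4))
print('bracket .158',plane('wrist',w(130,163),.158,W).round(4),plane('wrist',w(437,158),.158,W).round(4))
for r in [186,187]: print(tri(ray('wrist',w(288,312),W),ray('top',(182.5,r))))
# roof back and front edges wrist
for q in [(70,191),(368,188),(217,190)]: print('roof',plane('wrist',q,.247,W).round(4))
E
```

```text
bar .165 [0.5713 0.3192 0.165 ]
bar .165 [0.5408 0.3196 0.165 ]
bar .165 [0.6019 0.3222 0.165 ]
prong tip .168 [0.551  0.3005 0.168 ]
prong tip .168 [0.5893 0.3006 0.168 ]
bracket .158 [0.5389 0.349  0.158 ] [0.6017 0.35   0.158 ]
(array([0.56827415, 0.31985807, 0.16423789]), np.float64(0.006344200071034069))
(array([0.56707185, 0.31986298, 0.16314983]), np.float64(0.00888620088092169))
roof [0.4004 0.3533 0.247 ]
roof [0.6308 0.3557 0.247 ]
roof [0.5149 0.3541 0.247 ]
```

>>> {"api": "jog_arm", "payload": {
  "motion": [8.5,-1.3,4.8,0,0,0,0,8.5,-1.3,4.8,0,0,0,0,8.5,-1.3,4.8,0,0,0,0,8.5,-1.3,4.8,0,0,0,0,8.5,-1.3,4.8,0,0,0,0,8.5,-1.3,4.8,0,0,0,0,8.5,-1.3,4.8,0,0,0,0,8.5,-1.3,4.8,0,0,0,0,8.5,-1.3,4.8,0,0,0,0,8.5,-1.3,4.8,0,0,0,0]
}}

```text
time_s: 3.8
eef_pos: [0.4167, -0.1314, 0.3689]
orientation: [3.119, 0.002, -0.009]
force: [0.6, -0.1, -0.3]
finger_gap: 0.0853
```

>>> {"api": "jog_arm", "payload": {
  "motion": [8.5,-1.3,4.6,0,0,0,0,8.5,-1.3,4.6,0,0,0,0,8.5,-1.3,4.6,0,0,0,0,8.5,0,0,4,0,0,3,8.5,0,0,4,0,0,3,8.5,0,0,4,0,0,0,8.5,0,0,4,0,0,0,8.5,0,0,2,0,0,0,8.5,0,0,0,0,0,0]
}}

```text
time_s: 4.7
eef_pos: [0.3662, -0.2827, 0.1941]
orientation: [3.105, -0.021, -0.151]
force: [0.8, 1.1, 0.4]
finger_gap: 0.085
```

```bash
python3 - <<'E'
from h import *
import cv2
d=vision.camera("wrist");np.save("w2.npy",d["world_from_camera"]);cv2.imwrite("pics/w2.png",d["img"][...,::-1])
E
```

```text
(no output)
```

View pics/w2.png

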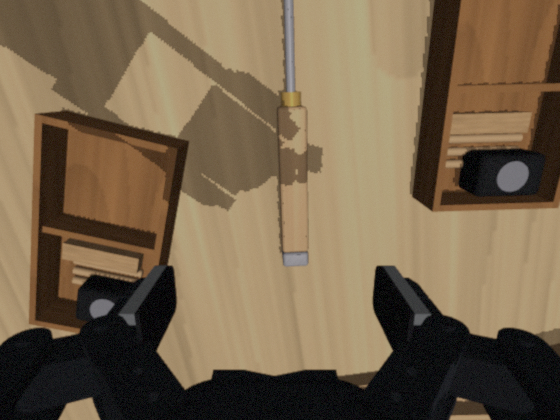

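The rod handle runs from (292,107) to (295,252) in the wrist view. The butt cap ends at row 265 and the shaft goes up to (288,0).

```bash
python3 - <<'E'
from h import *
W=np.load("w2.npy")
P=[plane('wrist',p,.03,W) for p in [(292.5,107),(295,252)]]
d=P[0]-P[1];print(P,np.linalg.norm(d),np.degrees(np.arctan2(d[1],d[0])))
for p in [(278,107),(307,107),(282,250),(308,250)]: print(plane('wrist',p,.03,W).round(4))
s=[plane('wrist',p,.015,W) for p in [(288.5,5),(291,90)]];print(s,np.degrees(np.arctan2(*(s[0]-s[1])[1::-1])))
# height check of handle: triangulate butt end with top
print(tri(ray('wrist',(292.5,107),W),ray('top',(379.5,248.5))))
o=robot.get_obs();c=(P[0]+P[1])/2-o['eef_pos'];print(c)
from scipy.spatial.transform import Rotation as R
r=R.from_euler('xyz',o['orientation']);print(r.inv().apply(c)*100,np.degrees(o['orientation']))
E
```

```text
[array([ 0.39504299, -0.22156076,  0.03      ]), array([ 0.37870343, -0.35946072,  0.03      ])] 0.1388646099933596 83.24261463235553
[ 0.3827 -0.2196  0.03  ]
[ 0.4074 -0.2235  0.03  ]
[ 0.3662 -0.3552  0.03  ]
[ 0.3918 -0.3594  0.03  ]
[array([ 0.40374769, -0.14154085,  0.015     ]), array([ 0.39668669, -0.20775952,  0.015     ])] 83.91345962010539
(array([ 0.39763451, -0.2239804 , -0.01678391]), np.float64(0.0010731154015848465))
[ 0.02015562 -0.00726359 -0.1657242 ]
[ 1.72798057 -0.21628532 16.61934077] [177.82254664  -1.29069919  -8.64030932]
```

```bash
cat >> h.py <<'E'
from scipy.spatial.transform import Rotation as R
def go(p,yaw,roll=180,pitch=0):
    o=robot.get_obs();r=R.from_euler('xyz',o['orientation'])
    t=R.from_euler('xyz',[roll,pitch,yaw],degrees=True)
    print('shift cm',(r.inv().apply(np.array(p)-o['eef_pos'])*100).round(2),'turn',np.degrees((r.inv()*t).as_rotvec()).round(2),'| now',o['eef_pos'].round(4),np.degrees(o['orientation']).round(2),'F',o['force'].round(1),o['finger_gap'].round(4))
E
python3 -c "
from h import *
go([.387,-.2905,.10],-6.5)"
```

```text
Traceback (most recent call last):
  File "h.py", line 20, in go
    print('shift cm',(r.inv().apply(np.array(p)-o['eef_pos'])*100).round(2),'turn',np.degrees((r.inv()*t).as_rotvec()).round(2),'| now',o['eef_pos'].round(4),np.degrees(o['orientation']).round(2),'F',o['force'].round(1),o['finger_gap'].round(4))
                                                                                                                                                                                                                            ^^^^^^^^^^^^^^^^^^^^^
AttributeError: 'float' object has no attribute 'round'
```

```bash
sed -i "s/o\['finger_gap'\].round(4)/round(float(o['finger_gap']),4)/" h.py
python3 -c "
from h import *
go([.387,-.2905,.10],-6.5)"
```

```text
shift cm [1.9  0.05 9.63] turn [ 2.2  -1.25 -2.16] | now [ 0.3667 -0.2832  0.1957] [177.82  -1.29  -8.64] F [-0.5 -0.8  0.5] 0.0851
```

>>> {"api": "jog_arm", "payload": {
  "motion": [8.5,1.9,0,4.4,2.2,-1.2,-2.2,8.5,0,0,4.5,0,0,0,8.5,0,0,0.5,0,0,0,8.5,0,0,0,0,0,0]
}}

```text
time_s: 5.15
eef_pos: [0.3922, -0.2929, 0.1135]
orientation: [3.128, -0.019, -0.114]
force: [0.4, -0.6, 0.7]
finger_gap: 0.0851
```

```bash
python3 -c "
from h import *
go([.387,-.2905,.006],-6.5)"
```

```text
shift cm [-0.74 -0.32 10.74] turn [ 0.77 -1.07 -0.04] | now [ 0.3922 -0.2929  0.1135] [179.23  -1.07  -6.53] F [ 0.4 -0.6  0.7] 0.0851
```

>>> {"api": "jog_arm", "payload": {
  "motion": [8.5,-0.7,-0.3,4,0.8,-1.1,0,8.5,0,0,4,0,0,0,8.5,0,0,1.2,0,0,0,8.5,0,0,0,0,0,0]
}}

```text
time_s: 5.55
eef_pos: [0.3939, -0.2974, 0.0343]
orientation: [3.127, -0.018, -0.115]
force: [-0.5, -0.2, 0.8]
finger_gap: 0.0852
```

```bash
python3 -c "
from h import *
go([.387,-.2905,.005],-6.5)"
```

```text
shift cm [-0.82 -0.65  2.91] turn [ 0.83 -1.01 -0.1 ] | now [ 0.3939 -0.2974  0.0343] [179.17  -1.01  -6.59] F [-0.5 -0.2  0.8] 0.0852
```

>>> {"api": "jog_arm", "payload": {
  "motion": [8.5,-0.8,-0.6,0.8,0.8,-1,-0.1,8.5,-0.2,-0.2,0.8,0.4,-0.5,0,8.5,0,0,0.8,0.2,-0.2,0,8.5,0,0,0.4,0,0,0]
}}

```text
time_s: 5.95
eef_pos: [0.3886, -0.292, 0.0126]
orientation: [-3.138, 0.004, -0.113]
force: [-0.2, 0.4, 0.6]
finger_gap: 0.0849
```

```bash
python3 -c "
from h import *
go([.387,-.2905,.005],-6.5)"
```

```text
shift cm [-0.17 -0.12  0.76] turn [-0.19  0.22  0.  ] | now [ 0.3886 -0.292   0.0126] [-179.81    0.22   -6.5 ] F [-0.2  0.4  0.6] 0.0849
```

>>> {"api": "jog_arm", "payload": {
  "motion": [8.5,-0.2,-0.1,0.8,0,0,0,5,0,0,0,0,0,0,5,0,0,0,0,0,0,3.2,0,0,0,0,0,0,3.2,0,0,0,0,0,0],
  "newtons": 60
}}

```text
time_s: 6.45
eef_pos: [0.3865, -0.2905, 0.0036]
orientation: [-3.138, 0.004, -0.113]
force: [-0.8, 0.4, -0.5]
finger_gap: 0.0319
```

No contact with the bench, so I'll close on the handle.

>>> {"api": "jog_arm", "payload": {
  "motion": [0,0,0,0,0,0,0,0,0,0,0,0,0,0,0,0,0,0,0,0,0,0,0,0,0,0,0,0],
  "newtons": 110
}}

```text
time_s: 6.85
eef_pos: [0.3868, -0.2907, 0.004]
orientation: [-3.138, 0.004, -0.113]
force: [0.4, -0.1, -1.0]
finger_gap: 0.0239
```

```bash
python3 -c "
from h import *
go([.387,-.2905,.15],-6.5)"
```

```text
shift cm [ -0.03  -0.08 -14.6 ] turn [-0.19  0.21 -0.  ] | now [ 0.3868 -0.2907  0.004 ] [-179.81    0.21   -6.5 ] F [ 0.4 -0.1 -1. ] 0.0239
```

>>> {"api": "jog_arm", "payload": {
  "motion": [0,0,0,-1.5,0,0,0,0,0,0,-3,0,0,0,0,0,0,-3,0,0,0,0,0,0,-3,0,0,0,0,0,0,-2,0,0,0,0,0,0,-0.5,0,0,0,0,0,0,0,0,0,0]
}}

```text
time_s: 7.55
eef_pos: [0.3841, -0.2884, 0.1336]
orientation: [-3.132, 0.012, -0.113]
force: [0.1, 0.3, -3.0]
finger_gap: 0.0237
```

```bash
python3 -c "
from h import *
go([.570,-.131,.116],-0.0)"
```

```text
shift cm [ 16.71 -17.72   1.73] turn [-0.59  0.66 -6.5 ] | now [ 0.3841 -0.2884  0.1336] [-179.45    0.69   -6.5 ] F [ 0.1  0.3 -3. ] 0.0237
```

>>> {"api": "jog_arm", "payload": {
  "motion": [0,2,-1.9,0,0,0,-1,0,2,-1.9,0,0,0,-1,0,2,-1.9,0,0,0,-1,0,2,-1.9,0,0,0,-1,0,2,-1.9,0,0,0,-1,0,2,-1.9,0,0,0,-1,0,2,-1.9,0,0,0,-0.5,0,1,-1,0,0,0,0]
}}

```text
time_s: 8.35
eef_pos: [0.5388, -0.1465, 0.1157]
orientation: [-3.12, 0.032, -0.0]
force: [0.5, -0.3, -1.6]
finger_gap: 0.0242
```

```bash
python3 -c "
from h import *
go([.570,-.131,.116],-0.0)"
```

```text
shift cm [ 3.11 -1.55 -0.1 ] turn [-1.25  1.85 -0.04] | now [ 0.5388 -0.1465  0.1157] [-1.7875e+02  1.8500e+00 -2.0000e-02] F [ 0.5 -0.3 -1.6] 0.0242
```

>>> {"api": "jog_arm", "payload": {
  "motion": [0,1.5,-0.8,0,-0.8,1,0,0,1.2,-0.6,0,-0.5,0.8,0,0,0.6,-0.2,0,-0.2,0.3,0,0,0,0,0,0,0,0]
}}

```text
time_s: 8.75
eef_pos: [0.5723, -0.1287, 0.1111]
orientation: [3.136, -0.001, 0.0]
force: [-0.0, -0.3, -2.3]
finger_gap: 0.0242
```

```bash
python3 - <<'E'
from h import *
import cv2
go([.570,-.131,.116],-0.0)
ims=[]
o=robot.get_obs();r=R.from_euler('xyz',o['orientation']);tcp=o['eef_pos']
tip=tcp+r.apply([0,-.251,-.006-.009]);
for n,(x0,y0) in {'top':(225,140),'scene':(200,150),'wrist':(0,0)}.items():
    d=vision.camera(n);im=d['img'][...,::-1].copy();cv2.imwrite(f"pics/p_{n}.png",im)
    if n=='wrist': np.save('w3.npy',d['world_from_camera']); ims.append(cv2.resize(im[0:200,180:380],(400,400))); print('wr',proj(n,tip,d['world_from_camera']))
    else:
        print(n,proj(n,tip)); q=proj(n,tip).astype(int);ims.append(cv2.resize(im[q[1]-33:q[1]+33,q[0]-33:q[0]+33],(400,400),interpolation=cv2.INTER_CUBIC));print('origin',q-33)
cv2.imwrite("pics/p.png",cv2.resize(np.hstack(ims),(798,266)))
cv2.imwrite("pics/p.png",np.hstack(ims[:2]))
E
```

```text
shift cm [-0.23  0.23 -0.49] turn [ 0.31 -0.06  0.01] | now [ 0.5723 -0.1287  0.1111] [ 1.7969e+02 -6.0000e-02  1.0000e-02] F [-0.  -0.3 -2.3] 0.0242
top [259.40682526 184.48653135]
origin [226 151]
scene [287.07879738 246.51550513]
origin [254 213]
wr [ 274.94533344 -784.59005398]
```

View pics/p.png

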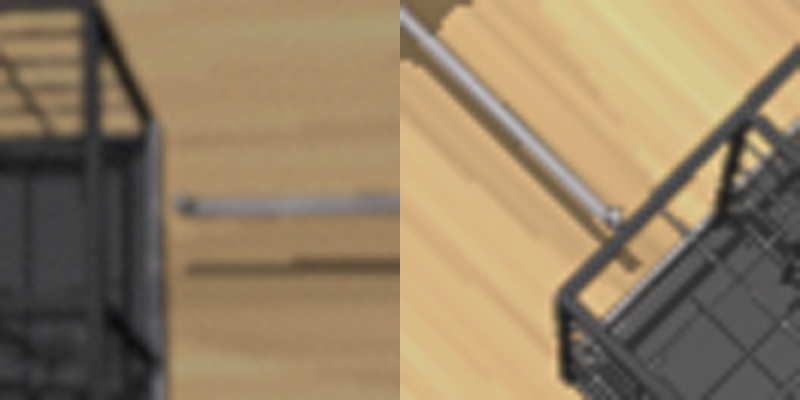

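```bash
python3 - <<'E'
from h import *
o=robot.get_obs();r=R.from_euler('xyz',o['orientation']);tcp=o['eef_pos']
f=66/400
P=tri(ray('top',(226+187.5*f-.5,151+205.5*f-.5)),ray('scene',(254+215.5*f-.5,213+215.5*f-.5)))
print(P,'expected tip',tcp+r.apply([0,-.251-.008,-.015-.016]))
# shaft direction in top view
a=plane('top',(226+200*f,151+207*f),.127);b=plane('top',(226+395*f,151+203*f),.122);print(a,b)
E
```

```text
(array([0.57198992, 0.13030312, 0.12779654]), np.float64(0.00037456339975392946)) expected tip [0.57189951 0.12993258 0.14098284]
[0.57006299 0.12332161 0.127     ] [0.57104004 0.03672269 0.122     ]
```

>>> {"api": "jog_arm", "payload": {
  "motion": [0,-0.2,0,-0.4,0.3,0,0,0,-0.1,-2,-0.2,0,0,0,0,0,-3,0,0,0,0,0,0,-3,0,0,0,0,0,0,-3,0,0,0,0,0,0,-1,0,0,0,0]
}}

```text
time_s: 9.5
eef_pos: [0.5682, -0.011, 0.1208]
orientation: [3.141, -0.004, -0.01]
force: [-0.1, -1.3, -1.7]
finger_gap: 0.024
```

```bash
python3 - <<'E'
from h import *
go([.570,.075,.116],-0.0)
E
```

```text
shift cm [ 0.09 -8.6   0.48] turn [ 0.05 -0.24 -0.59] | now [ 0.5682 -0.011   0.1208] [179.95  -0.24  -0.59] F [-0.1 -1.3 -1.7] 0.024
```

>>> {"api": "jog_arm", "payload": {
  "motion": [0,0.1,-1,0.4,0,-0.2,-0.5,0,0.1,-1.5,0.2,0,-0.1,-0.3,0,0,-1.5,0,0,0,0,0,0,-1,0,0,0,0,0,0,0,0,0,0,0]
}}

```text
time_s: 10.0
eef_pos: [0.5705, 0.0412, 0.115]
orientation: [3.14, 0.001, 0.003]
force: [-0.3, 0.0, -3.1]
finger_gap: 0.0241
```

```bash
python3 - <<'E'
from h import *
go([.570,.075,.116],-0.0)
E
```

```text
shift cm [-0.04 -3.38 -0.1 ] turn [0.1  0.04 0.2 ] | now [0.5705 0.0412 0.115 ] [1.799e+02 4.000e-02 2.000e-01] F [-0.3  0.  -3.1] 0.0241
```

>>> {"api": "jog_arm", "payload": {
  "motion": [0,0,-1,-0.1,0,0,0.2,0,0,-1,0,0,0,0,0,0,-0.8,0,0,0,0,0,0,-0.4,0,0,0,0,0,0,0,0,0,0,0]
}}

```text
time_s: 10.5
eef_pos: [0.5707, 0.0754, 0.1161]
orientation: [3.139, 0.001, -0.001]
force: [-0.3, -0.4, -2.4]
finger_gap: 0.0242
```

```bash
python3 - <<'E'
from h import *
import cv2
go([.570,.075,.116],-0.0)
a=[cv2.resize(vision.camera(n)['img'][y:y+66,x:x+66,::-1],(400,400),interpolation=cv2.INTER_CUBIC) for n,x,y in (('top',155,152),('scene',300,260))]
cv2.imwrite("pics/q.png",cv2.convertScaleAbs(np.hstack(a),alpha=1.6))
E
```

```text
shift cm [-0.07  0.04  0.01] turn [ 0.13  0.03 -0.06] | now [0.5707 0.0754 0.1161] [ 1.7987e+02  3.0000e-02 -6.0000e-02] F [-0.3 -0.4 -2.4] 0.0242
```

View pics/q.png

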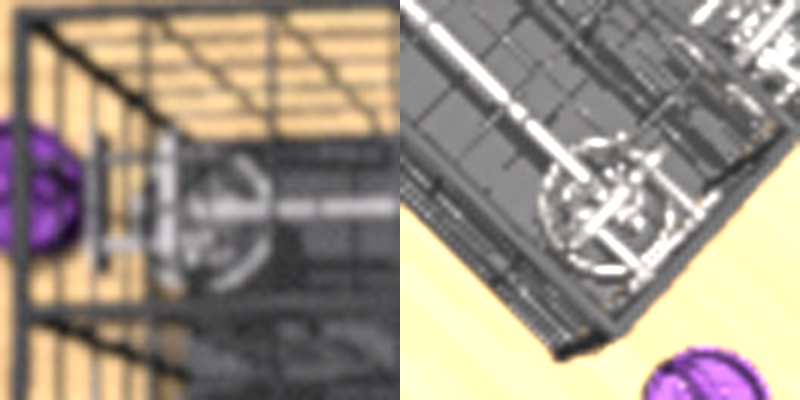

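The shaft passes over the pot to the bar (about (170,210) in the top crop and (605,205) in the scene crop), between the prongs, with no contact force. Next I lift.

>>> {"api": "jog_arm", "payload": {
  "motion": [0,0,-0.2,-1,0,0,0,0,0,0,-1,0,0,0,0,0,0,-0.8,0,0,0,0,0,0,-0.5,0,0,0,0,0,0,-0.3,0,0,0,0,0,0,0,0,0,0]
}}

```text
time_s: 11.2
eef_pos: [0.5712, 0.0756, 0.1563]
orientation: [3.137, -0.001, -0.003]
force: [-0.2, -0.0, -3.5]
finger_gap: 0.0239
```

```bash
python3 - <<'E'
from h import *
go([.570,.078,.170],-0.0)
E
```

```text
shift cm [-0.11 -0.23 -1.37] turn [ 0.25 -0.05 -0.16] | now [0.5712 0.0756 0.1563] [ 1.7975e+02 -5.0000e-02 -1.6000e-01] F [-0.2 -0.  -3.5] 0.0239
```

>>> {"api": "jog_arm", "payload": {
  "motion": [0,0,0,-0.7,0.3,0,0,0,0,0,-0.6,0.2,0,0,0,0,0,-0.3,0,0,0,0,0,0,0,0,0,0]
}}

```text
time_s: 11.6
eef_pos: [0.5705, 0.0754, 0.1726]
orientation: [-3.137, 0.001, -0.003]
force: [0.0, -0.1, -3.5]
finger_gap: 0.0245
```

```bash
python3 - <<'E'
from h import *
import cv2
go([.570,.078,.172],-0.0)
a=[cv2.resize(vision.camera(n)['img'][y:y+66,x:x+66,::-1],(400,400),interpolation=cv2.INTER_CUBIC) for n,x,y in (('top',155,152),('scene',300,260))]
cv2.imwrite("pics/q2.png",cv2.convertScaleAbs(np.hstack(a),alpha=1.6))
E
```

```text
shift cm [-0.05 -0.26  0.06] turn [-0.26  0.06 -0.16] | now [0.5705 0.0754 0.1726] [-1.7974e+02  6.0000e-02 -1.6000e-01] F [ 0.  -0.1 -3.5] 0.0245
```

View pics/q2.png

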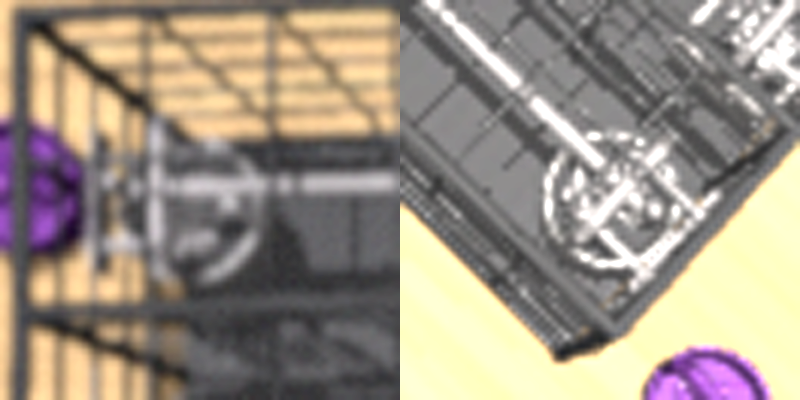

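The pot's ring and bar have risen with the shaft, which sits under the bar slightly off centre. The load reads about 1.1 N. I'll draw it out gently.

>>> {"api": "jog_arm", "payload": {
  "motion": [0,0,0.3,0,0,0,0,0,0,0.5,0,0,0,0,0,0,0.8,0,0,0,0,0,0,1,0,0,0,0,0,0,1.2,0,0,0,0,0,0,1.2,0,0,0,0]
}}

```text
time_s: 12.3
eef_pos: [0.5693, 0.0222, 0.1704]
orientation: [-3.138, 0.004, -0.001]
force: [-0.4, 0.2, -3.2]
finger_gap: 0.0242
```

```bash
python3 - <<'E'
from h import *
go([.570,-.157,.172],-0.0)
E
```

```text
shift cm [ 0.09 17.92 -0.23] turn [-0.23  0.23 -0.06] | now [0.5693 0.0222 0.1704] [-1.7977e+02  2.3000e-01 -6.0000e-02] F [-0.4  0.2 -3.2] 0.0242
```

>>> {"api": "jog_arm", "payload": {
  "motion": [0,0,1.3,-0.1,0,0,0,0,0,1.5,-0.1,0,0,0,0,0,1.5,-0.1,0,0,0,0,0,1.5,-0.1,0,0,0,0,0,1.5,0,0,0,0,0,0,1.5,0,0,0,0,0,0,1.5,0,0,0,0,0,0,1.5,0,0,0,0,0,0,1.3,0,0,0,0,0,0,1.2,0,0,0,0]
}}

```text
time_s: 13.3
eef_pos: [0.5688, -0.1358, 0.1746]
orientation: [-3.138, 0.003, -0.004]
force: [-0.7, -1.0, -3.6]
finger_gap: 0.0245
```

>>> {"api": "jog_arm", "payload": {
  "motion": [0,0,1,0,0,0,0,0,0,0.8,0,0,0,0,0,0,0.5,0,0,0,0,0,0,0.3,0,0,0,0,0,0,0,0,0,0,0,0,0,0,0,0,0,0]
}}

```text
time_s: 13.9
eef_pos: [0.5688, -0.1649, 0.1742]
orientation: [-3.138, 0.003, -0.005]
force: [0.4, 0.6, -2.2]
finger_gap: 0.0242
```

```bash
python3 - <<'E'
from h import *
import cv2
go([.570,-.170,.172],-0.0)
for n in ('top','scene'):cv2.imwrite(f"pics/r_{n}.png",vision.camera(n)['img'][...,::-1])
a=cv2.imread("pics/r_top.png")[140:260,230:370];b=cv2.imread("pics/r_scene.png")[190:310,220:360]
cv2.imwrite("pics/r.png",cv2.resize(np.hstack([a,b]),None,fx=2.85,fy=2.85,interpolation=cv2.INTER_CUBIC))
E
```

```text
shift cm [0.12 0.51 0.22] turn [-0.23  0.16 -0.26] | now [ 0.5688 -0.1649  0.1742] [-1.7977e+02  1.6000e-01 -2.6000e-01] F [ 0.4  0.6 -2.2] 0.0242
```

View pics/r.png

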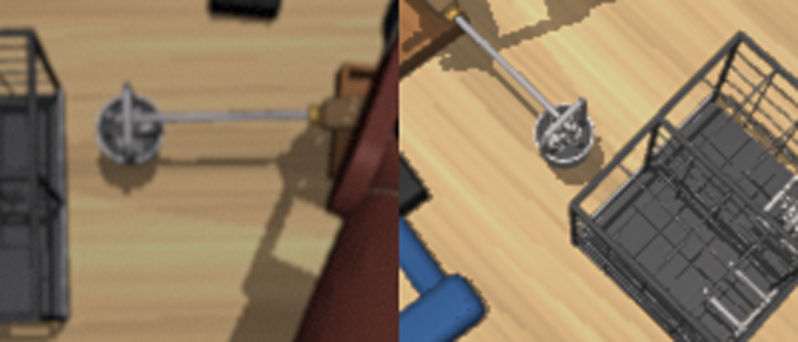

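The pot hangs upright from the hook, outside the rack at about (128,130) in the left crop. I'll draw it back 3 cm more, then lower it.

>>> {"api": "jog_arm", "payload": {
  "motion": [0,0,0.4,0,-0.2,0,0,0,0,0.8,0.3,0,0,0,0,0,1,0.8,0,0,0,0,0,0.6,1.2,0,0,0,0,0,0.3,1.5,0,0,0,0,0,0,1.5,0,0,0,0,0,0,1.3,0,0,0,0,0,0,0.8,0,0,0,0,0,0,0,0,0,0]
}}

```text
time_s: 14.9
eef_pos: [0.5667, -0.1974, 0.0907]
orientation: [-3.139, 0.007, -0.004]
force: [-0.4, -0.4, -3.6]
finger_gap: 0.0242
```

```bash
python3 - <<'E'
from h import *
go([.570,-.195,.087],-0.0)
E
```

```text
shift cm [ 0.33 -0.24  0.37] turn [-0.15  0.4  -0.24] | now [ 0.5667 -0.1974  0.0907] [-179.85    0.4    -0.24] F [-0.4 -0.4 -3.6] 0.0242
```

>>> {"api": "jog_arm", "payload": {
  "motion": [0,0,0,0.2,0,0,0,0,0,0,0.2,0,0,0,0,0,0,0.3,0,0,0,0,0,0,0.3,0,0,0,0,0,0,0.4,0,0,0,0,0,0,0.5,0,0,0,0,0,0,0.5,0,0,0,0,0,0,0,0,0,0]
}}

```text
time_s: 15.7
eef_pos: [0.5691, -0.1973, 0.0682]
orientation: [-3.14, 0.001, -0.004]
force: [-0.6, 0.2, -1.9]
finger_gap: 0.0241
```

```bash
python3 - <<'E'
from h import *
go([.5667,-.27,.063],-0.0)
E
```

```text
shift cm [-0.21  7.27  0.51] turn [-0.1   0.07 -0.21] | now [ 0.5691 -0.1973  0.0682] [-1.799e+02  7.000e-02 -2.100e-01] F [-0.6  0.2 -1.9] 0.0241
```

>>> {"api": "jog_arm", "payload": {
  "motion": [0,0,0,0.4,0,0,0,0,0,0,0.2,0,0,0,0,0,0,0,0,0,0]
}}

```text
time_s: 16.0
eef_pos: [0.569, -0.1973, 0.0614]
orientation: [-3.14, 0.002, -0.004]
force: [0.2, 0.6, -2.7]
finger_gap: 0.0244
```

```bash
python3 - <<'E'
from h import *
import cv2
go([.5667,-.27,.062],-0.0)
for n in ('top','scene'):cv2.imwrite(f"pics/s_{n}.png",vision.camera(n)['img'][...,::-1])
a=cv2.imread("pics/s_top.png")[140:240,240:440];b=cv2.imread("pics/s_scene.png")[140:240,150:350]
cv2.imwrite("pics/s.png",cv2.resize(np.vstack([a,b]),None,fx=3,fy=3,interpolation=cv2.INTER_CUBIC))
E
```

```text
shift cm [-0.2   7.28 -0.07] turn [-0.11  0.09 -0.21] | now [ 0.569  -0.1973  0.0614] [-1.7989e+02  9.0000e-02 -2.1000e-01] F [ 0.2  0.6 -2.7] 0.0244
```

View pics/s.png

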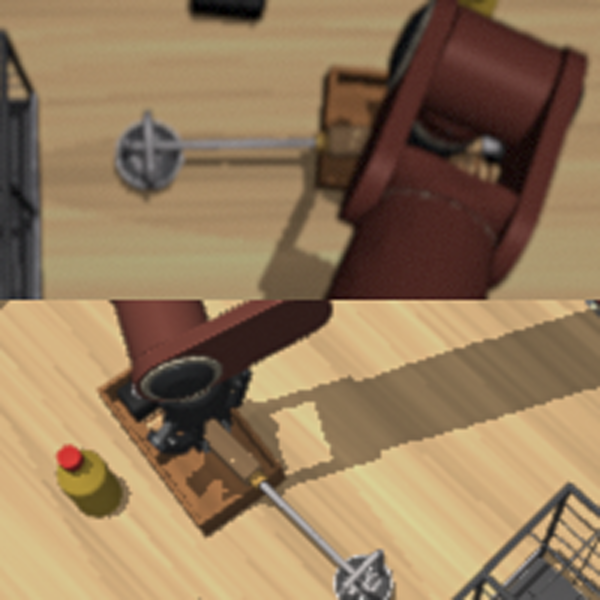

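The pot stands upright on the bench, and the shaft lies inside the handle window. Next I withdraw the rod.

>>> {"api": "jog_arm", "payload": {
  "motion": [0,0,0.5,0,0,0,0,0,0,0.8,0,0,0,0,0,0,0.8,0,0,0,0,0,0,1,0,0,0,0,0,0,1,0,0,0,0,0,0,1.3,0,0,0,0,0,0,1.5,0,0,0,0,0,0,1,0,0,0,0]
}}

```text
time_s: 16.9
eef_pos: [0.5692, -0.2836, 0.0626]
orientation: [-3.141, -0.0, -0.003]
force: [-1.1, 0.2, -2.7]
finger_gap: 0.0241
```

```bash
python3 - <<'E'
from h import *
go([.40,-.30,.09],-0.0)
s=[np.load] and None
print(plane('top',(394,148),.0),plane('top',(400,134),.135))
E
```

```text
shift cm [-16.92   1.69  -2.75] turn [-0.01 -0.02 -0.2 ] | now [ 0.5692 -0.2836  0.0626] [-1.7999e+02 -2.0000e-02 -2.0000e-01] F [-1.1  0.2 -2.7] 0.0241
[ 0.69800574 -0.27557916  0.        ] [ 0.69991706 -0.25683078  0.135     ]
```

>>> {"api": "jog_arm", "payload": {
  "motion": [0,0,0,-1.5,0,0,0,0,-1.5,0,-1.5,0,0,0,0,-3,0,0,0,0,0,0,-3,0,0,0,0,0,0,-3,0,0,0,0,0,0,-3,0,0,0,0,0,0,-2.5,0,0,0,0,0,0,-1,0,0,0,0,0,0,0,0,0,0,0,0]
}}

```text
time_s: 17.8
eef_pos: [0.3972, -0.2863, 0.1031]
orientation: [3.136, -0.01, -0.004]
force: [-0.4, 0.0, -2.1]
finger_gap: 0.0242
```

```bash
python3 - <<'E'
from h import *
go([.393,-.290,.0045],-0.0)
E
```

```text
shift cm [-0.51  0.32  9.86] turn [ 0.31 -0.56 -0.24] | now [ 0.3972 -0.2863  0.1031] [179.69  -0.56  -0.24] F [-0.4  0.  -2.1] 0.0242
```

>>> {"api": "jog_arm", "payload": {
  "motion": [0,0,0,2,0,-0.3,0,0,0,0,2.5,0.2,-0.3,0,0,0,0,2.3,0.2,-0.3,0,0,0,0,1.4,0.2,-0.2,0,0,0,0,0,0,0,0]
}}

```text
time_s: 18.3
eef_pos: [0.4049, -0.2896, 0.0243]
orientation: [3.14, -0.0, -0.003]
force: [-0.4, 0.9, -2.5]
finger_gap: 0.0244
```

```bash
python3 - <<'E'
from h import *
go([.393,-.290,.0045],-0.0)
E
```

```text
shift cm [-1.19  0.04  1.98] turn [ 0.07 -0.03 -0.16] | now [ 0.4049 -0.2896  0.0243] [ 1.7993e+02 -3.0000e-02 -1.6000e-01] F [-0.4  0.9 -2.5] 0.0244
```

>>> {"api": "jog_arm", "payload": {
  "motion": [0,-0.5,0,0.8,0,0,0,0,0,0,0.6,0,0,0,0,0,0,0.3,0,0,0,0,0,0,0.2,0,0,0,0,0,0,0,0,0,0]
}}

```text
time_s: 18.8
eef_pos: [0.4022, -0.2914, 0.0071]
orientation: [3.137, -0.005, -0.002]
force: [0.5, 0.6, -2.0]
finger_gap: 0.024
```

```bash
python3 - <<'E'
from h import *
go([.4,-.290,.0045],-0.0)
E
```

```text
shift cm [-0.22 -0.14  0.26] turn [ 0.28 -0.27 -0.13] | now [ 0.4022 -0.2914  0.0071] [ 1.7972e+02 -2.7000e-01 -1.3000e-01] F [ 0.5  0.6 -2. ] 0.024
```

>>> {"api": "jog_arm", "payload": {
  "motion": [0,0,0,0.2,0.2,-0.2,0,0,0,0,0.1,0,0,0,3,0,0,0,0,0,0,4,0,0,0,0,0,0,5,0,0,0,0,0,0,6,0,0,0,0,0,0]
}}

```text
time_s: 19.4
eef_pos: [0.404, -0.2932, 0.0065]
orientation: [3.137, -0.005, -0.002]
force: [-0.7, 0.3, 0.6]
finger_gap: 0.0594
```

>>> {"api": "jog_arm", "payload": {
  "motion": [6,0,0,-1,0,0,0,6,0,0,-3,0,0,0,6,0,0,-4,0,0,0,6,0,0,-4,0,0,0,6,0,0,-4,0,0,0,6,0,0,-4,0,0,0,6,0,0,0,0,0,0]
}}

```text
time_s: 20.1
eef_pos: [0.4023, -0.2915, 0.2182]
orientation: [3.137, -0.005, -0.002]
force: [0.8, 0.4, 0.3]
finger_gap: 0.0598
```

```bash
python3 - <<'E'
from h import *
go([.562,.048,.18],90)
E
```

```text
shift cm [ 15.87 -34.01   3.74] turn [ 4.500e-01 -1.000e-02 -9.014e+01] | now [ 0.4023 -0.2915  0.2182] [ 1.7972e+02 -3.0000e-01 -1.3000e-01] F [0.8 0.4 0.3] 0.0598
```

>>> {"api": "jog_arm", "payload": {
  "motion": [6,0,0,0,0,0,-8.5,6,0,0,0,0,0,-8.5,6,0,0,0,0,0,-8.5,6,0,0,0,0,0,-8.5,6,0,0,0,0,0,-8.5,6,0,0,0,0,0,-8.5,6,0,0,0,0,0,-8.5,6,0,0,0,0,0,-8.5,6,0,0,0,0,0,-8.5,6,0,0,0,0,0,-8.5]
}}

```text
time_s: 21.1
eef_pos: [0.4018, -0.2909, 0.2236]
orientation: [3.131, 0.009, 1.502]
force: [0.3, 0.0, 0.4]
finger_gap: 0.0599
```

```bash
python3 - <<'E'
from h import *
for p in [(147,112),(152,190),(149.5,152)]:print(plane('top',(240+p[0]/3,140+p[1]/3),.104))
print('rim',plane('top',(240+150/3,140+155/3),.05))
go([.562,.048,.20],90)
E
```

```text
[0.59429939 0.04226044 0.104     ]
[0.52215971 0.03894378 0.104     ]
[0.5571821  0.04061241 0.104     ]
rim [0.56299649 0.04012391 0.05      ]
shift cm [34.93 13.63  2.19] turn [ 0.61  0.54 -3.93] | now [ 0.4018 -0.2909  0.2236] [179.37   0.52  86.06] F [0.3 0.  0.4] 0.0599
```

>>> {"api": "jog_arm", "payload": {
  "motion": [6,3.8,1.5,0,0,0,-0.5,6,3.8,1.5,0,0,0,-0.5,6,3.8,1.5,0,0,0,-0.5,6,3.8,1.5,0,0,0,-0.5,6,3.8,1.5,0,0,0,-0.5,6,3.8,1.5,0,0,0,-0.5,6,3.8,1.5,0,0,0,-0.5,6,3.8,1.5,0,0,0,-0.5,6,3.3,1.5,0,0.3,0.3,0,6,0,0,0,0,0,0]
}}

```text
time_s: 22.1
eef_pos: [0.5507, 0.0539, 0.223]
orientation: [3.134, 0.006, 1.573]
force: [-0.9, -0.3, -0.4]
finger_gap: 0.0601
```

```bash
python3 - <<'E'
from h import *
import cv2
go([.56,.043,.20],90)
d=vision.camera("wrist");W=d["world_from_camera"];np.save("w4.npy",W);im=d['img'];cv2.imwrite("pics/w4.png",im[...,::-1])
print(proj('wrist',[.56,.043,.104],W),proj('wrist',[.56,.043,.05],W))
h=cv2.cvtColor(im,cv2.COLOR_RGB2HSV);m=((h[...,1]<50)&(h[...,2]>60)).astype(np.uint8)
n,l,st,ce=cv2.connectedComponentsWithStats(m)
for i in range(1,n):
    if st[i,4]>80: print(st[i],ce[i].round(1))
E
```

```text
shift cm [-1.07  0.91  2.31] turn [0.42 0.33 0.1 ] | now [0.5507 0.0539 0.223 ] [179.58   0.33  90.1 ] F [-0.9 -0.3 -0.4] 0.0601
[262.68971614 210.35606114] [264.83893949 193.09678335]
[ 366    2   44  252 2149] [380.1 124.4]
[  391     5   169   113 13952] [463.2  60. ]
[   0    8  186   15 1825] [93.7 17.4]
[539  61  21  54 452] [552.9  98.4]
[438 124  43   8 223] [456.7 126.7]
[ 391  127  169   49 4066] [485.8 150.6]
[ 382  151  162   77 6947] [443.7 201. ]
[ 228  161   69   90 3509] [261.5 199.9]
[514 181  38  13 284] [537.4 185.1]
[ 522  201   38  165 2153] [544.  296.7]
[417 233  90   6 415] [460.6 235.4]
[166 258  35  53 617] [182.1 283.6]
[349 258  34  53 607] [366.4 283.8]
[400 290  51   2  99] [424.3 290.5]
[488 324  31   3  88] [503.1 325. ]
```

```bash
python3 - <<'E'
import cv2
im=cv2.imread("pics/w4.png");cv2.imwrite("pics/w4c.png",cv2.resize(im[150:260,210:320],(770,770)[:1]*1+(600,) if 0 else (600,600),interpolation=cv2.INTER_CUBIC))
E
```

```text
(no output)
```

View pics/w4c.png

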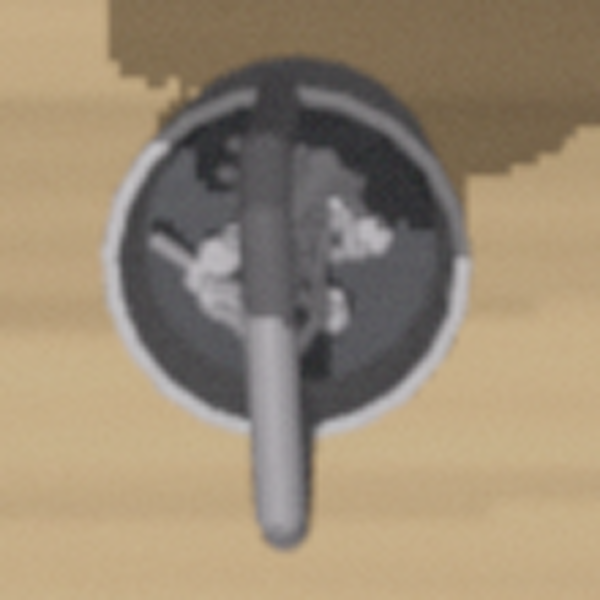

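The pot stands upright in this crop: the rim centre is at about (287,260) and the bar runs from (270,140) to (284,520). This was my last picture.

```bash
python3 - <<'E'
from h import *
W=np.load('w4.npy');f=110/600
w=lambda x,y:(210+(x+.5)*f-.5,150+(y+.5)*f-.5)
print('rim c',plane('wrist',w(287,260),.05,W), 'rim L/R',plane('wrist',w(105,260),.05,W),plane('wrist',w(470,260),.05,W))
for p in [(270,140),(273,300),(284,525)]: print(plane('wrist',w(*p),.104,W))
print(tri(ray('wrist',w(270,260),W),ray('top',(289.8,190.5))))
go([.561,.042,.14],90)
E
```

```text
rim c [0.56416597 0.04041977 0.05      ] rim L/R [0.56420648 0.00812759 0.05      ] [0.56412528 0.07284998 0.05      ]
[0.53102004 0.04047773 0.104     ]
[0.55511497 0.0405914  0.104     ]
[0.59128225 0.04180506 0.104     ]
(array([0.56652306, 0.03887156, 0.04445421]), np.float64(0.0038460736916745546))
shift cm [-0.99  1.03  8.31] turn [0.39 0.39 0.04] | now [0.5501 0.0524 0.223 ] [179.61   0.39  90.04] F [-0.3 -0.5 -0.2] 0.0598
```

>>> {"api": "jog_arm", "payload": {
  "motion": [6,-1.1,1.2,1,0.4,0.4,0,6,-0.3,0.3,3,0.2,0.2,0,6,0,0,3,0.1,0.1,0,6,0,0,1,0,0,0,6,0,0,0,0,0,0]
}}

```text
time_s: 22.65
eef_pos: [0.565, 0.0341, 0.1433]
orientation: [-3.139, -0.003, 1.569]
force: [-0.4, 0.1, -0.4]
finger_gap: 0.06
```

```bash
python3 - <<'E'
from h import *
go([.562,.041,.086],91)
E
```

```text
shift cm [ 0.67 -0.28  5.73] turn [-0.16 -0.19 -1.11] | now [0.565  0.0341 0.1433] [-179.84   -0.19   89.89] F [-0.4  0.1 -0.4] 0.06
```

>>> {"api": "jog_arm", "payload": {
  "motion": [6,0.7,-0.3,1,0,0,-1,6,0.2,0,2,0,0,0,6,0,0,1.6,0,0,0,6,0,0,0.4,0,0,0,6,0,0,0,0,0,0]
}}

```text
time_s: 23.15
eef_pos: [0.5638, 0.0434, 0.0962]
orientation: [3.136, -0.003, 1.588]
force: [0.3, 0.6, -0.2]
finger_gap: 0.0598
```

```bash
python3 - <<'E'
from h import *
go([.562,.041,.086],91)
E
```

```text
shift cm [-0.24 -0.19  1.02] turn [ 0.31 -0.15 -0.01] | now [0.5638 0.0434 0.0962] [ 1.7969e+02 -1.5000e-01  9.0990e+01] F [ 0.3  0.6 -0.2] 0.0598
```

>>> {"api": "jog_arm", "payload": {
  "motion": [6,-0.25,-0.1,0.6,0.2,0,0,6,-0.1,0,0.5,0,0,0,4,0,0,0,0,0,0,3,0,0,0,0,0,0,2.4,0,0,0,0,0,0,1.8,0,0,0,0,0,0,1.8,0,0,0,0,0,0],
  "newtons": 30
}}

```text
time_s: 23.85
eef_pos: [0.565, 0.0394, 0.0875]
orientation: [3.135, -0.002, 1.588]
force: [-0.5, 0.0, -0.2]
finger_gap: 0.018
```

```bash
python3 - <<'E'
from h import *
go([.562,.041,.086],91)
E
```

```text
shift cm [ 0.17 -0.3   0.14] turn [ 0.37 -0.13 -0.  ] | now [0.565  0.0394 0.0875] [ 1.7963e+02 -1.3000e-01  9.1000e+01] F [-0.5  0.  -0.2] 0.018
```

>>> {"api": "jog_arm", "payload": {
  "motion": [1.4,0.15,0,0,0.3,0,0,1,0,0,0,0,0,0,0,0,0,0,0,0,0,0,0,0,0,0,0,0,0,0,0,0,0,0,0,0,0,-0.5,0,0,0,0,0,0,-0.8,0,0,0,0,0,0,-1,0,0,0,0,0,0,-1,0,0,0],
  "newtons": 50
}}

```text
schema error: expected a multiple of 7 numbers
```

```bash
python3 - <<'E'
from h import *
go([.562,.041,.20],91)
# tray corners refined
for q in [(347,162),(347,204),(383,208),(386,165)]:print(plane('top',q,.046).round(4))
W=np.load('w2.npy')
for q in [(444,87),(436,208),(560,85)]: print('w2',plane('wrist',q,.046,W).round(4))
E
```

```text
shift cm [  0.19  -0.22 -11.26] turn [ 0.37 -0.13 -0.  ] | now [0.565  0.0394 0.0875] [ 1.7963e+02 -1.3000e-01  9.1000e+01] F [-0.5  0.  -0.2] 0.018
[ 0.6473 -0.1264  0.046 ]
[ 0.5248 -0.1225  0.046 ]
[ 0.5114 -0.2244  0.046 ]
[ 0.6361 -0.2381  0.046 ]
w2 [ 0.5176 -0.2242  0.046 ]
w2 [ 0.5114 -0.3284  0.046 ]
w2 [ 0.612  -0.2372  0.046 ]
```

>>> {"api": "jog_arm", "payload": {
  "motion": [1.4,0.15,0,0,0.3,0,0,1,0,0,0,0,0,0,0,0,0,0,0,0,0,0,0,0,0,0,0,0,0,0,0,0,0,0,0,0,0,0,-0.5,0,0,0,0,0,0,-0.8,0,0,0,0,0,0,-1,0,0,0,0,0,0,-1,0,0,0],
  "newtons": 50
}}

```text
time_s: 24.75
eef_pos: [0.5634, 0.0411, 0.1208]
orientation: [-3.138, -0.003, 1.588]
force: [-0.5, 0.2, -1.7]
finger_gap: 0.0059
```

```bash
python3 - <<'E'
from h import *
import cv2
go([.562,.041,.20],91)
# empty compartment: brown mask in initial top view
im=cv2.imread("pics/top0.png");h=cv2.cvtColor(im,cv2.COLOR_BGR2HSV)[155:215,338:430]
b=cv2.cvtColor(im,cv2.COLOR_BGR2GRAY)[155:215,338:430]
m=(b<95).astype(np.uint8);m=cv2.morphologyEx(m,cv2.MORPH_CLOSE,np.ones((5,5)))
c=max(cv2.findContours(m,cv2.RETR_EXTERNAL,cv2.CHAIN_APPROX_NONE)[0],key=cv2.contourArea)
r=cv2.minAreaRect(c);B=cv2.boxPoints(r)+[338,155];print(r,[plane('top',p,.046).round(3).tolist() for p in B])
E
```

```text
shift cm [ 0.01 -0.16 -7.92] turn [-0.2  -0.15  0.  ] | now [0.5634 0.0411 0.1208] [-1.798e+02 -1.500e-01  9.100e+01] F [-0.5  0.2 -1.7] 0.0059
((45.00495147705078, 31.45049476623535), (75.92134094238281, 42.687095642089844), 5.710593223571777) [[0.525, -0.111, 0.046], [0.649, -0.127, 0.046], [0.622, -0.343, 0.046], [0.5, -0.325, 0.046]]
```

The pot is lifted. The gap stays on the wire and the load is about 1.3 N. Next I raise it and carry it to about (0.580, -0.179).

>>> {"api": "jog_arm", "payload": {
  "motion": [0,0,0,-1,0,0,0,0,0,0,-1.5,0,0,0,0,-0.4,0,-1.5,0,0,0,0,-0.9,0.1,-1,0,0,0,0,-1.4,0.1,-0.5,0,0,0,0,-1.8,0.2,0,0,0,0,0,-2,0.2,0,0,0,0,0,-2,0.2,0,0,0,0,0,-2,0.2,0,0,0,0,0,-2,0.2,0,0,0,0]
}}

```text
time_s: 25.75
eef_pos: [0.5801, -0.093, 0.1871]
orientation: [3.137, 0.0, 1.59]
force: [-0.3, -0.3, -1.2]
finger_gap: 0.006
```

>>> {"api": "jog_arm", "payload": {
  "motion": [0,-2,0.2,0,0,0,0,0,-2,0.2,0,0,0,0,0,-1.8,0.1,0,0,0,0,0,-1.4,0.1,0,0,0,0,0,-0.9,0,0,0,0,0,0,-0.4,0,0,0,0,0,0,0,0,0,0,0,0]
}}

```text
time_s: 26.45
eef_pos: [0.5855, -0.1905, 0.1866]
orientation: [3.14, 0.0, 1.582]
force: [0.2, -0.7, -0.5]
finger_gap: 0.0063
```

```bash
python3 - <<'E'
from h import *
go([.580,-.179,.16],91)
E
```

```text
shift cm [ 1.16 -0.54  2.66] turn [ 0.11  0.03 -0.37] | now [ 0.5855 -0.1905  0.1866] [1.7989e+02 3.0000e-02 9.0630e+01] F [ 0.2 -0.7 -0.5] 0.0063
```

>>> {"api": "jog_arm", "payload": {
  "motion": [0,0.5,-0.3,0.5,0,0,0,0,0.6,-0.3,1,0,0,0,0,0.3,-0.1,1.5,0,0,0,0,0,0,1,0,0,0,0,0,0,0.5,0,0,0,0,0,0,0,0,0,0]
}}

```text
time_s: 27.05
eef_pos: [0.5765, -0.1716, 0.1357]
orientation: [-3.14, -0.002, 1.586]
force: [0.3, 0.5, -1.0]
finger_gap: 0.0057
```

```bash
python3 - <<'E'
from h import *
go([.580,-.179,.097],91)
E
```

```text
shift cm [-0.75  0.34  3.87] turn [-0.07 -0.11 -0.13] | now [ 0.5765 -0.1716  0.1357] [-1.7993e+02 -1.1000e-01  9.0870e+01] F [ 0.3  0.5 -1. ] 0.0057
```

>>> {"api": "jog_arm", "payload": {
  "motion": [0,-0.5,0.2,0,0,0,0,0,-0.2,0.1,0,0,0,0,0,0,0,0,0,0,0]
}}

```text
time_s: 27.35
eef_pos: [0.5804, -0.1795, 0.1361]
orientation: [-3.141, -0.001, 1.586]
force: [0.2, -0.5, -0.0]
finger_gap: 0.0062
```

```bash
python3 - <<'E'
from h import *
import cv2
go([.580,-.179,.097],91)
# dark-brown/wood vs pot check in scene/top
for n in('top','scene','wrist'):
    d=vision.camera(n);cv2.imwrite(f"pics/u_{n}.png",d['img'][...,::-1]);
    if n=='wrist': np.save('w5.npy',d['world_from_camera'])
W=np.load('w5.npy');im=cv2.imread('pics/u_wrist.png');g=cv2.cvtColor(im,cv2.COLOR_BGR2GRAY).astype(int)
# sample bench->tray transition along lines in world at z=.046: along +-tray x and +y from target
for nm,dx,dy in [('-x',-.993,.12),('+x',.993,-.12),('+y',.12,.993)]:
    L=[]
    for s in np.arange(.036,.085,.003):
        p=proj('wrist',[.580+dx*s,-.179+dy*s,.046],W);u,v=np.round(p).astype(int)
        L.append((round(float(s*1000)),im[v,u,::-1].tolist() if 0<=v<420 and 0<=u<560 else None))
    print(nm,L)
E
```

```text
shift cm [ 0.04 -0.04  3.91] turn [-0.03 -0.08 -0.13] | now [ 0.5804 -0.1795  0.1361] [-1.7997e+02 -8.0000e-02  9.0870e+01] F [ 0.2 -0.5 -0. ] 0.0062
-x [(36, [101, 72, 47]), (39, [95, 68, 39]), (42, [101, 71, 44]), (45, [99, 70, 47]), (48, [114, 82, 53]), (51, [114, 80, 50]), (54, [66, 42, 27]), (57, [139, 118, 90]), (60, [131, 112, 84]), (63, [134, 113, 88]), (66, [136, 115, 87]), (69, [134, 113, 84]), (72, [130, 112, 86]), (75, [134, 114, 86]), (78, [171, 148, 114]), (81, [206, 181, 142]), (84, [206, 181, 142])]
+x [(36, [109, 107, 109]), (39, [110, 108, 111]), (42, [106, 104, 105]), (45, [104, 102, 106]), (48, [83, 80, 84]), (51, [70, 69, 71]), (54, [33, 32, 35]), (57, [37, 36, 37]), (60, [26, 26, 25]), (63, [19, 18, 19]), (66, [19, 23, 18]), (69, [37, 37, 39]), (72, [30, 31, 34]), (75, [32, 29, 35]), (78, [35, 35, 37]), (81, [33, 32, 37]), (84, [28, 26, 32])]
+y [(36, [129, 127, 129]), (39, [52, 34, 21]), (42, [58, 43, 28]), (45, [107, 77, 49]), (48, [167, 122, 80]), (51, [151, 129, 97]), (54, [212, 192, 152]), (57, [211, 191, 152]), (60, [210, 189, 149]), (63, [209, 189, 150]), (66, [210, 191, 150]), (69, [211, 191, 151]), (72, [212, 192, 153]), (75, [211, 190, 151]), (78, [210, 189, 150]), (81, [210, 189, 150]), (84, [210, 188, 149])]
```

The target lies within about 3 mm of the compartment centre: the -x wall's outer edge is at about 57 mm (58 expected) and the +y wall's at about 50 mm (54 expected). I'll shift 3 mm toward -y and lower.

>>> {"api": "jog_arm", "payload": {
  "motion": [0,-0.3,0,0.6,0,0,0,0,0,0,1,0,0,0,0,0,0,1,0,0,0,0,0,0,0.6,0,0,0,0,0,0,0.3,0,0,0,0,0,0,0,0,0,0]
}}

```text
time_s: 28.1
eef_pos: [0.5796, -0.1821, 0.0971]
orientation: [-3.14, -0.002, 1.586]
force: [-1.1, -0.4, -1.2]
finger_gap: 0.0057
```

```bash
python3 - <<'E'
from h import *
go([.580,-.182,.0925],91)
E
```

```text
shift cm [0.01 0.04 0.46] turn [-0.11 -0.13 -0.12] | now [ 0.5796 -0.1821  0.0971] [-1.7989e+02 -1.3000e-01  9.0880e+01] F [-1.1 -0.4 -1.2] 0.0057
```

>>> {"api": "jog_arm", "payload": {
  "motion": [0,0,0,0.2,0,0,0,0,0,0,0.2,0,0,0,0,0,0,0.1,0,0,0,0,0,0,0,0,0,0]
}}

```text
time_s: 28.5
eef_pos: [0.5808, -0.1827, 0.0945]
orientation: [3.141, -0.001, 1.586]
force: [-0.1, -0.2, -1.6]
finger_gap: 0.0059
```

```bash
python3 - <<'E'
from h import *
for i in range(3): go([.580,-.182,.0925],91); vision.camera('top')
E
```

```text
shift cm [ 0.07 -0.08  0.2 ] turn [ 0.03 -0.03 -0.1 ] | now [ 0.5808 -0.1827  0.0945] [ 1.7997e+02 -3.0000e-02  9.0900e+01] F [-0.1 -0.2 -1.6] 0.0059
shift cm [ 0.07 -0.09  0.2 ] turn [ 0.05 -0.03 -0.1 ] | now [ 0.5809 -0.1827  0.0945] [ 1.7995e+02 -3.0000e-02  9.0900e+01] F [-0.5 -0.7 -1.1] 0.0059
shift cm [ 0.06 -0.07  0.18] turn [ 0.02 -0.04 -0.11] | now [ 0.5808 -0.1826  0.0943] [ 1.7998e+02 -4.0000e-02  9.0890e+01] F [-0.8  0.7 -1.4] 0.0063
```

Still hanging free, so I'll go down a little more until it unloads.

>>> {"api": "jog_arm", "payload": {
  "motion": [0,0,0,0.15,0,0,0,0,0,0,0.15,0,0,0,0,0,0,0.1,0,0,0,0,0,0,0,0,0,0]
}}

```text
time_s: 29.05
eef_pos: [0.5822, -0.1832, 0.0944]
orientation: [3.138, 0.001, 1.587]
force: [0.2, -0.7, -1.4]
finger_gap: 0.0062
```

```bash
python3 - <<'E'
from h import *
for i in range(3): go([.580,-.182,.0925],91); vision.camera('top')
E
```

```text
shift cm [ 0.12 -0.22  0.18] turn [ 0.18  0.04 -0.09] | now [ 0.5822 -0.1832  0.0944] [1.7982e+02 4.0000e-02 9.0910e+01] F [ 0.2 -0.7 -1.4] 0.0062
shift cm [ 0.12 -0.21  0.17] turn [ 0.17  0.03 -0.09] | now [ 0.5822 -0.1831  0.0942] [1.7983e+02 3.0000e-02 9.0910e+01] F [ 0.5 -0.2 -0.8] 0.0058
shift cm [ 0.11 -0.21  0.16] turn [ 0.17  0.02 -0.1 ] | now [ 0.5821 -0.183   0.0941] [1.7983e+02 2.0000e-02 9.0900e+01] F [0.4 1.2 0.1] 0.0057
```

>>> {"api": "jog_arm", "payload": {
  "motion": [0,0,0,0.35,0.1,0,0,0,0,0,0.2,0,0,0]
}}

```text
time_s: 29.4
eef_pos: [0.5847, -0.1837, 0.0945]
orientation: [3.136, 0.002, 1.587]
force: [-3.0, -0.4, 5.6]
finger_gap: 0.006
```

```bash
python3 - <<'E'
from h import *
for i in range(4): go([.580,-.182,.0925],91); vision.camera('top')
E
```

```text
shift cm [ 0.18 -0.47  0.2 ] turn [ 0.32  0.11 -0.08] | now [ 0.5847 -0.1837  0.0945] [1.7968e+02 1.1000e-01 9.0920e+01] F [-3.  -0.4  5.6] 0.006
shift cm [ 0.18 -0.46  0.19] turn [ 0.31  0.11 -0.08] | now [ 0.5847 -0.1837  0.0944] [1.7969e+02 1.1000e-01 9.0920e+01] F [-3.8  1.6  9.6] 0.0055
shift cm [ 0.18 -0.45  0.19] turn [ 0.3   0.11 -0.08] | now [ 0.5845 -0.1838  0.0944] [1.797e+02 1.100e-01 9.091e+01] F [-4.3  1.5 11.2] 0.0059
shift cm [ 0.18 -0.45  0.19] turn [ 0.3   0.11 -0.09] | now [ 0.5845 -0.1838  0.0944] [1.797e+02 1.100e-01 9.091e+01] F [-3.8  1.5 10.5] 0.0059
```

The pot is resting on the floor; the contact force is about 10 N. I'll relax and release.

>>> {"api": "jog_arm", "payload": {
  "motion": [0,0,0,-0.05,0,0,0,1.4,0,0,0,0,0,0,2,0,0,0,0,0,0,3,0,0,0,0,0,0,4.5,0,0,0,0,0,0,5,0,0,0,0,0,0],
  "newtons": 20
}}

```text
time_s: 30.2
eef_pos: [0.5841, -0.1836, 0.0934]
orientation: [3.137, 0.001, 1.587]
force: [0.3, -0.3, 0.2]
finger_gap: 0.0499
```

>>> {"api": "jog_arm", "payload": {
  "motion": [5,0,0,-1,0,0,0,5,0,0,-2,0,0,0,5,0,0,-3,0,0,0,5,0,0,-4,0,0,0,5,0,0,-4,0,0,0,5,0,0,-4,0,0,0,5,0,-3,-3,0,0,0,5,0,-3,0,0,0,0,5,0,-3,0,0,0,0,5,0,0,0,0,0,0]
}}

```text
time_s: 31.2
eef_pos: [0.4905, -0.1846, 0.3191]
orientation: [3.133, 0.005, 1.588]
force: [0.4, -0.7, -0.2]
finger_gap: 0.05
```

```bash
python3 - <<'E'
from h import *
import cv2
go([.580,-.182,.0925],91)
d=vision.camera("wrist");W=d["world_from_camera"];im=d['img'];cv2.imwrite("pics/v.png",im[...,::-1])
c=proj('wrist',[.58,-.182,.056],W);print('expected rim centre px',c)
h=cv2.cvtColor(im,cv2.COLOR_RGB2HSV);m=((h[...,1]<45)&(h[...,2]>50)).astype(np.uint8)
n,l,st,ce=cv2.connectedComponentsWithStats(cv2.morphologyEx(m,cv2.MORPH_CLOSE,np.ones((5,5))))
for i in range(1,n):
    if st[i,4]>400: print(st[i],ce[i].round(1),'->z.056',plane('wrist',(st[i,0]+st[i,2]/2,st[i,1]+st[i,3]/2),.056,W).round(3),'w mm',np.linalg.norm(plane('wrist',(st[i,0],ce[i][1]),.056,W)-plane('wrist',(st[i,0]+st[i,2],ce[i][1]),.056,W)).round(4))
# rod in top: compare steel/handle to original rod pixels, tin change
t=vision.camera('top')['img'];cv2.imwrite("pics/v_top.png",t[...,::-1]);t0=cv2.imread('pics/top0.png')[...,::-1]
print('tin diff',np.abs(t[215:250,165:210].astype(int)-t0[215:250,165:210]).mean(),'glue',np.abs(t[125:155,382:408].astype(int)-t0[125:155,382:408]).mean(),'driver',np.abs(t[65:148,250:333].astype(int)-t0[65:148,250:333]).mean())
E
```

```text
shift cm [ 0.21  8.77 22.73] turn [ 0.48  0.27 -0.02] | now [ 0.4905 -0.1846  0.3191] [179.52   0.27  90.98] F [ 0.4 -0.7 -0.2] 0.05
expected rim centre px [276.82883704 234.99425518]
[257  87 151   9 979] [331.   90.9] ->z.056 [ 0.404 -0.122  0.056] w mm 0.1707
[ 513   87   47  181 3739] [544.2 194.3] ->z.056 [0.499 0.132 0.056] w mm 0.0578
[ 249  207   51   73 2309] [274.2 237.3] ->z.056 [ 0.592 -0.185  0.056] w mm 0.0658
[183 255  30  53 591] [197.2 280.2] ->z.056 [ 0.649 -0.287  0.056] w mm 0.0405
[336 256  31  52 576] [351.4 280.9] ->z.056 [ 0.646 -0.08   0.056] w mm 0.0416
tin diff 12.72952380952381 glue 14.969658119658119 driver 14.488701795132336
```

```bash
python3 - <<'E'
from h import *
import cv2
g=lambda f:cv2.cvtColor(cv2.imread(f),cv2.COLOR_BGR2GRAY)
a,b=g('pics/top0.png'),g('pics/v_top.png')
for n,(x,y,w,h) in dict(tin=(168,212,42,40),glue=(380,124,30,34),driver=(250,65,84,84),control=(80,90,60,150)).items():
    r=cv2.matchTemplate(b[y-6:y+h+6,x-6:x+w+6],a[y:y+h,x:x+w],cv2.TM_CCOEFF_NORMED);_,v,_,p=cv2.minMaxLoc(r);print(n,'shift',np.array(p)-6,'score',round(v,3))
im=cv2.imread('pics/v.png');s=cv2.cvtColor(im,cv2.COLOR_BGR2HSV)
m=((s[205:282,240:310,1]<45)&(s[205:282,240:310,2]>50))
for r in (5,20,35,50,62,68,72): 
    c=np.where(m[r])[0]; print(205+r,(c.min()+240,c.max()+240,len(c)) if len(c) else None)
E
```

```text
tin shift [0 0] score 0.999
glue shift [-1  0] score 0.797
driver shift [0 0] score 0.999
control shift [0 0] score 0.998
210 (np.int64(263), np.int64(286), 24)
225 (np.int64(253), np.int64(295), 43)
240 (np.int64(249), np.int64(299), 51)
255 (np.int64(256), np.int64(292), 37)
267 (np.int64(271), np.int64(277), 7)
273 (np.int64(272), np.int64(277), 6)
277 (np.int64(271), np.int64(277), 7)
```

```bash
python3 -c "
from workcell import robot
print(robot.job_done())"
```

```text
the job is handed in; nothing more can be done
None
```

The pot is now standing in the empty compartment of the far tray, and I handed the job in at about 31 s. I lifted it off its prongs with the hook rod and drew it out. I stood it on the bench, laid the rod flat at about x = 0.40, then carried the pot over by its handle.

What the last checks showed:
- **Pot:** it is at about (0.585, -0.184), within about 10 mm of the measured compartment centre. The rim measures 66 mm wide at the expected height, and the bar is in line with the rim centre, so it looks upright.
- **Tin and driver:** they have not moved in the top view (match scores 0.999).
- **Rod:** I checked it only by the arm's height when I released it and by the shaft appearing in the last wrist image at x ≈ 0.40.
- **Glue bottle:** its match score was weak (0.80, a 1 px shift), most likely because the arm partly hid it. The gripper never came near it.

Heights triangulated from the top and scene cameras alone came out up to about 23 mm low. I relied on the wrist camera and contact force readings instead. All 12 picture views were used before the placing, so these last checks were numerical only.

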